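Locate a circuit-board carrier in a test jig and close its cover

TASK

Ready the board for its test: push the blue carrier plate, lying flat on the jig, fully home against both steel dowels and the red end stop, and only then slide the clear cover by its orange handle all the way over it. Leave the other things on the bench where they are.

Things in the scene. Friction and masses are not known exactly. Their poses are not given: they have to be found in the camera images.
- jig: Fixed black jig base 220 (x) x 380 (y) x 12 mm, yawed up to 0.3 rad; origin: centre of underside, on the bench. Aluminium rail at x = 80 to 100 mm, 44 mm tall, carries the cover. Before it stand two dowels; a red stop stands between the carrier's nest (-y half) and the cover's parking place (+y half). -x and -y sides are open. Electronics under the parked cover stay below 36 mm.
- carrier: Loose blue plate 95 (x) x 130 (y) x 14 mm, 0.25 to 0.47 kg, with green circuit board; origin: centre of underside. Dark heat sink 22 x 50 mm (x, y) in the middle rises to 30; chips to 21. Lies on the jig base (12 mm up), 20 to 35 mm short of home along jig +x, 20 to 55 mm along +y, skewed up to 0.25 rad. Home: +x edge on both dowels, +y edge on the stop, axes parallel to the jig's. Drag 1 to 5 N.
- home (a point): Point on the top of the jig's base, 12 mm above the bench, where the carrier's origin lies when it is home; at x = 2.5, y = -45 mm of the jig; axes as the jig's.
- dowel_a (a point): Face of the first dowel (10 mm diameter, standing 18 mm above the base) that the carrier's +x edge must touch; it looks to the jig's -x. At x = 50, y = -85 mm of the jig.
- dowel_b (a point): The same of the second dowel, x = 50, y = -5 mm of the jig.
- stop_face (a point): Middle of the face of the red end stop (30 mm wide along x, 18 mm above the base) that the carrier's +y edge must touch; it looks to the jig's -y. At x = 0, y = 20 mm of the jig.
- cover (a joint): Slide of the cover along the jig's -y, in m: 0 parked open (+y end), 0.16 fully over the nest (end of travel). Starts 0 to 0.03. It resists with about 2 to 3 N and stays where it is left.
- cover_grip (a point): Middle of the cover's orange handle: bar 70 (jig x) x 14 (jig y) x 24 mm tall, 53 to 77 mm above the bench; point at 65 mm, jig x = 0, y = 115 mm minus the joint value; the cover's middle along the slide. Cover: clear sheet, yellow edging, 140 mm along the slide, jig x = -55 to 75 mm, 48 to 53 mm above the bench; it clears carrier, dowels and stop.
- breadboard: Bystander: white breadboard 165 x 55 mm, 16 mm tall with its modules, near the jig's +y end; origin under its middle.
- screwdriver: Bystander: screwdriver 200 mm long, lying near the jig's -y end.
- tumbler: Bystander: black tumbler with a white lid, 84 mm diameter, 190 mm tall, to the right; origin under its middle.
- drinking_glass: Bystander: drinking glass, 74 mm diameter, 120 mm tall, to the left; origin under its middle.
- solder: Bystander: reel of solder, 60 mm diameter, 44 mm tall, near the robot to the right; origin under its middle.
- strippers: Bystander: green-handled wire strippers, 160 mm long, 16 mm tall, near the robot to the left.
Things that resemble listed ones, but are neither listed nor needed, are in the scene too. There is more than one size of the carrier; the job needs the middle-sized.

How it is judged:
By the outcome, as a careful person would: the job done as asked, in the order asked, and still so for the second after the job is handed in, with the robot touching nothing.
It also fails if it takes over 72 s, if anything falls off the work surface, if the arm or the gripper's body presses on something with over 40 N, if the wrist force passes 120 N, or if a joint passes its speed limit or range.

ROBOT

A 6-joint arm with a two-finger parallel gripper is mounted at the origin on the work surface. World frame = base frame: x ahead of the robot, y to its left, z up, the work surface at z = 0. Lengths are in m, angles in rad, forces in N, time in s.
With the tool pointing down it reaches from about 0.15 to 0.775 m from the base axis. Payload 6.1 kg.
Tool frame: the origin (TCP) lies midway between the tips of the shut fingers; the grasp point (between the pads) lies 19 mm behind it (bot.grip_depth is the z of the grasp point in the tool frame, in m); z points along the fingers, y is the line along which they close (so a half turn about z gives the same grasp; the last joint's range is limited). The gripper opens to 85 mm and grips with 20 to 120 N. Pads are 22 mm wide; open, the fingers measure 114 mm over their backs; the gripper's body (76 mm by 85 mm) begins 54 mm behind the grasp point. The pads swing forward as they close: fully open they stand 13 mm farther back than shut.
Start: joints at [1.181, 0.126, -0.04, 1.405, 0, 1.571], TCP at [0.199, 0.486, 0.209] pointing down, gripper open.
Joint ranges: [-2.72, 2.72], [-0.95, 1.95], [-1.27, 1.35], [-1.78, 2.02], [-1.46, 1.47], [-3.14, 3.14]. Speed limits (rad/s): [2.39, 2.39, 3.01, 3.14, 3.14, 3.14].

INTERFACE

Orientations are given as a unit quaternion [w, x, y, z].
In Python, from plant import bot, cams gives the robot as it stands.
- The arm moves only by the tool servo_tool, never from a script. Its argument "steps" is a list of rows, each an object of numbers: "claw": the finger opening in mm, from 0 to 85.4; "dx", "dy", "dz": the shift along the world's x, y, z as a fraction of full scale; "yaw": the turn about the world's z as a fraction of full scale. In form: [{"claw": .., "dx": .., "dy": .., "dz": .., "yaw": ..}, ...]. A call has exactly 10 rows; each row shifts and turns the commanded pose from where the row before left it; what a row does not reach is not made up. Full scale, the value 1, is 7.5 cm for a shift and 2 rad for a turn. A row lasts 1/10 s, in which the tool goes at most 50 mm and 8.59 degrees, less where a joint would pass 70% of its speed; a pose out of reach is approached as far as the arm can. A call with a number of a shift or a turn outside -1 to 1 is refused whole. A call with a gripper value outside its range is refused whole. The fingers move at their own pace and stop on an object; the grip force is fixed at half the most. Time passes only in rows, so rows that do not move let the fingers close, or fill a call up. It gives the time, the measured TCP pose, the force, the opening and the grip force at its end, in the units of the state.
- bot.observe(): the state, without advancing time (a new reading comes with each control period).
- cams.get_image(name): name is "scene" or "top"; returns a dict with "color" (384x512x3 uint8, blue, green, red), "camera_matrix" (3x3 intrinsics, pixels), "k1" (the pictures are not rectified: a ray, as slopes to the right and down, at radius r is drawn at 1 + k1 r^2 times it, then the intrinsics apply), "world_to_cam" (4x4, takes a point from world to camera coordinates). Camera axes: x right, y down, z forward; pixel columns grow to the right and rows downward; lengths in m; the calibration is good to about 2 mm. A picture is of the moment at which its call begins. There is no depth.
- bot.close_job(): hands the job in; it is judged then, once.
The state is a dict: "time_s": time; "joints": joint angles; "joint_vel": joint speeds; "joint_torque": joint torques, N m; "position": TCP position; "tool_rot": TCP orientation; "force": force on the tool from outside, world axes, zero at the start; "torque": the same for the moment, N m; "width": finger opening in m; "grip_force": force on a finger pad.
Only numpy, scipy, OpenCV 4.12 (cv2) and the standard library are available. Lean on these libraries where they do the work, as an engineer would, in place of code of your own. Each camera call takes 0.05 s, during which the arm holds its last target. There are 200 camera calls.

## Working session

There is one attempt and no reset: what is moved stays moved. The work goes in short steps, Python scripts to look and compute and a tool call to move; the robot and the scene stay as the last step left them, time stands still between calls to the robot, and variables do not carry over. Pictures are saved under pics/ and viewed, at most 10 in all, crops included, and the job is handed in when it is done.

Besides the shell and the picture viewer there is one more tool, called after "Call:" as name([rows], argument=value, ...), one row to a line, values as JSON. servo_tool: Moves the arm, as the interface text tells. Its arguments: {"type":"object","properties":{"steps":{"type":"array"}},"required":["steps"]}

```bash
mkdir -p pics; python3 - <<'E'
from plant import bot,cams
import cv2,numpy as np
for n in("scene","top"):
    d=cams.get_image(n); cv2.imwrite(f"pics/{n}0.png",d["color"]); np.savez(f"{n}.npz",K=d["camera_matrix"],k1=d["k1"],T=d["world_to_cam"])
    print(n,d["camera_matrix"].tolist(),d["k1"],d["world_to_cam"].round(3).tolist())
print(bot.observe())
E
```

```text
scene [[435.3490420977858, 0.0, 253.1896083521148], [0.0, 435.3490420977858, 188.18149841184902], [0.0, 0.0, 1.0]] 0.048288175248003454 [[0.808, 0.589, -0.005, -0.372], [0.434, -0.601, -0.672, -0.191], [-0.399, 0.54, -0.741, 2.028], [0.0, 0.0, 0.0, 1.0]]
top [[495.19523060371023, 0.0, 257.9913826517637], [0.0, 495.19523060371023, 194.23396577230199], [0.0, 0.0, 1.0]] 0.016295595391907107 [[0.013, -1.0, -0.017, -0.033], [-0.991, -0.01, -0.134, 0.486], [0.134, 0.019, -0.991, 1.757], [0.0, 0.0, 0.0, 1.0]]
{'time_s': 0.1, 'joints': array([ 1.18100390e+00,  1.26338130e-01, -4.04908818e-02,  1.40537984e+00,
        6.65857600e-07,  1.57081528e+00]), 'joint_vel': array([-9.67116706e-04, -2.27298868e-05,  4.75482129e-04, -9.75149721e-04,
        1.13752048e-03,  1.82681865e-05]), 'joint_torque': array([-4.61299733e-04, -4.36907351e+01,  3.53602839e+01,  1.36676605e-02,
        1.55620755e-04,  1.21923131e-05]), 'position': array([0.1993526 , 0.485265  , 0.20860405]), 'tool_rot': array([-1.37097726e-04,  1.93673964e-01,  9.81065695e-01, -6.92825869e-04]), 'force': array([-0.3798458 ,  0.01067039,  0.22769619]), 'torque': array([-0.03582822, -0.0003483 ,  0.01008589]), 'grip_force': 0.0, 'width': 0.08548953556444466}
```

View pics/top0.png

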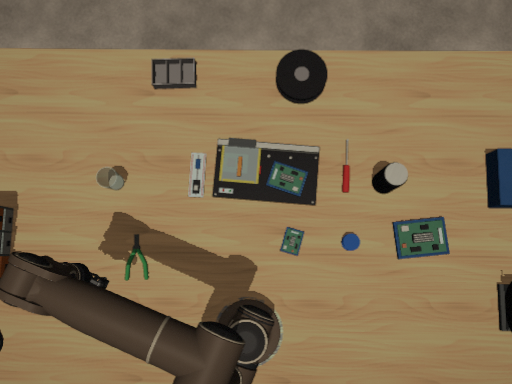

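View pics/scene0.png

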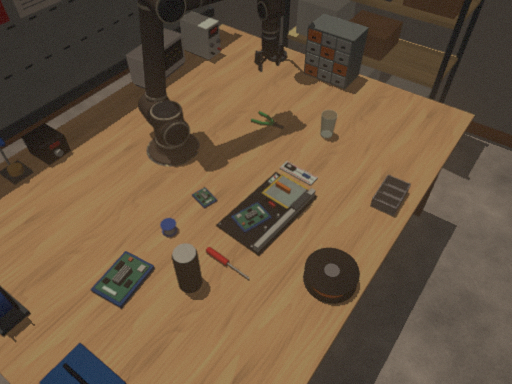

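Three blue-edged boards appear in the top view: large at (421,237), small at (292,240), and one lying in the jig at (288,178). The jig one is middle-sized, so I take it as the carrier and will confirm it in an enlarged crop.

```bash
python3 - <<'E'
import cv2
a=cv2.imread("pics/top0.png")[125:215,200:330]
cv2.imwrite("pics/topc.png",cv2.resize(a,None,fx=6,fy=6,interpolation=cv2.INTER_CUBIC))
a=cv2.imread("pics/scene0.png")[155:260,210:325]
cv2.imwrite("pics/scenec.png",cv2.resize(a,None,fx=5.6,fy=5.6,interpolation=cv2.INTER_CUBIC))
E
```

```text
(no output)
```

View pics/topc.png

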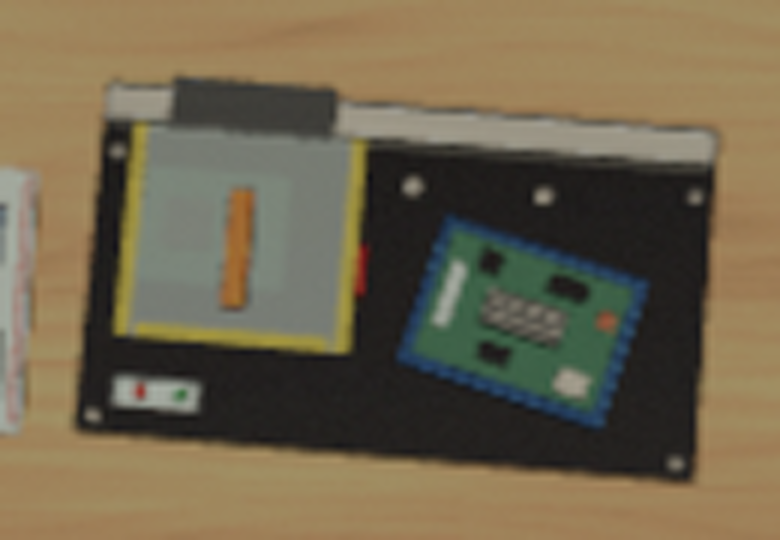

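View pics/scenec.png

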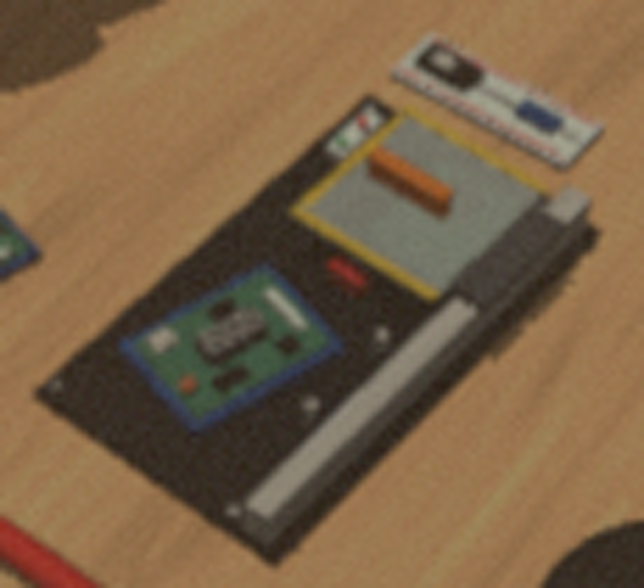

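The crops confirm it. In the top crop the carrier's corners are (450,217), (648,283), (605,427), (400,357), about 130 x 95 mm at the jig's scale, so it is the middle-sized board. Dowels are at (413,187) and (543,196), the red stop at (362,270) and the handle at (237,248).

```bash
cat > h.py <<'E'
import numpy as np
from scipy.optimize import least_squares
cam={n:dict(np.load(n+".npz")) for n in("top","scene")}
def proj(n,P):
    c=cam[n]; p=np.asarray(P)@c["T"][:3,:3].T+c["T"][:3,3]; s=p[:,:2]/p[:,2:]
    s=s*(1+c["k1"]*(s**2).sum(1,keepdims=True)); return s@c["K"][:2,:2].T+c["K"][:2,2]
def uncrop(q,off,f): return np.array(off)+(np.array(q,float)+.5)/f-.5
def R(a): return np.array([[np.cos(a),-np.sin(a)],[np.sin(a),np.cos(a)]])
def place(v,L):
    L=np.asarray(L,float); return np.c_[L[:,:2]@R(v[2]).T+v[:2],L[:,2]]
def fit(obs,v0):
    f=lambda v:np.concatenate([(proj(n,place(v,L))-q).ravel() for n,L,q in obs])
    return least_squares(f,v0,loss="soft_l1")
E
python3 - <<'E'
from h import *
T=lambda q:uncrop(q,(200,125),6); S=lambda q:uncrop(q,(210,155),5.6)
m=.001
JT=np.array([[-110,190,12],[-110,-190,12],[55,-5,30],[55,-85,30]])*m
JS=np.array([[-110,190,12],[-110,-190,12],[55,-5,30],[55,-85,30]])*m
r=fit([("top",JT,T([[78,432],[692,481],[413,187],[543,196]])),("scene",JS,S([[370,97],[38,392],[383,333],[311,403]]))],[.43,-.06,0])
j=r.x; print("jig",j.round(4),r.fun.round(2))
C=np.array([[47.5,65,26],[47.5,-65,26],[-47.5,-65,26],[-47.5,65,26]])*m
r=fit([("top",C,T([[450,217],[648,283],[605,427],[400,357]])),("scene",C,S([[342,350],[198,430],[122,345],[270,267]]))],[.43,-.1,0])
c=r.x; print("car",c.round(4),r.fun.round(2))
print("rel",(R(j[2]).T@(c[:2]-j[:2])).round(4),c[2]-j[2])
# cover s
f=lambda s:(proj("top",place(j,[[.075,.045-s[0],.053],[-.055,.045-s[0],.053]]))-T([[360,140],[347,352]])).ravel()
r=least_squares(f,[.0]);print("s",r.x,r.fun.round(2))
for k,p in dict(home=[.0025,-.045],grip=[0,.115-r.x[0]]).items(): print(k,place(j,[[*p,0]])[0].round(4))
E
```

```text
jig [ 0.5756 -0.056  -0.0679] [-0.56  0.02  0.97 -0.01  0.29 -0.25  0.48 -0.1  -0.02 -1.   -0.42 -0.5
  0.31 -0.13  0.44 -0.17]
car [ 0.5486 -0.1335 -0.322 ] [ 0.13 -0.7   0.91 -0.31 -0.23  0.14 -0.02  0.23  1.1  -0.83 -0.3   0.43
 -0.42 -0.21 -0.15 -0.91]
rel [-0.0217 -0.0791] -0.2540948536608645
s [0.01655344] [ 0.36  0.13 -0.38  0.21]
home [ 0.5751 -0.1011  0.    ]
grip [0.5823 0.0422 0.    ]
```

Call:
servo_tool([
  {"claw": 50,"dx": 0.22,"dy": -0.52,"dz": 0,"yaw": 0.016},
  {"claw": 50,"dx": 0.22,"dy": -0.52,"dz": 0,"yaw": 0.016},
  {"claw": 50,"dx": 0.22,"dy": -0.52,"dz": 0,"yaw": 0.016},
  {"claw": 50,"dx": 0.22,"dy": -0.52,"dz": 0,"yaw": 0.016},
  {"claw": 50,"dx": 0.22,"dy": -0.52,"dz": 0,"yaw": 0.016},
  {"claw": 50,"dx": 0.22,"dy": -0.52,"dz": 0,"yaw": 0.016},
  {"claw": 50,"dx": 0.22,"dy": -0.52,"dz": 0,"yaw": 0.016},
  {"claw": 50,"dx": 0.22,"dy": -0.52,"dz": 0,"yaw": 0.016},
  {"claw": 50,"dx": 0.22,"dy": -0.52,"dz": 0,"yaw": 0.016},
  {"claw": 50,"dx": 0.22,"dy": -0.52,"dz": 0,"yaw": 0.016},
])

```text
time_s: 1.1
position: [0.3646, 0.0939, 0.2092]
tool_rot: [0.0, 0.034, 0.999, 0.0]
force: [1.1, 0.4, 0.6]
width: 0.05
grip_force: 0.0
```

Call:
servo_tool([
  {"claw": 50,"dx": 0.22,"dy": -0.49,"dz": 0,"yaw": 0},
  {"claw": 50,"dx": 0.22,"dy": -0.49,"dz": 0,"yaw": 0},
  {"claw": 50,"dx": 0.22,"dy": -0.49,"dz": 0,"yaw": 0},
  {"claw": 50,"dx": 0.22,"dy": -0.49,"dz": 0,"yaw": 0},
  {"claw": 50,"dx": 0.22,"dy": -0.49,"dz": 0,"yaw": 0},
  {"claw": 50,"dx": 0.2,"dy": -0.45,"dz": 0,"yaw": 0},
  {"claw": 50,"dx": 0,"dy": 0,"dz": -0.6,"yaw": 0},
  {"claw": 50,"dx": 0,"dy": 0,"dz": -0.6,"yaw": 0},
  {"claw": 50,"dx": 0,"dy": 0,"dz": -0.6,"yaw": 0},
  {"claw": 50,"dx": 0,"dy": 0,"dz": -0.5,"yaw": 0},
])

```text
time_s: 2.1
position: [0.4607, -0.1218, 0.0341]
tool_rot: [-0.001, 0.035, 0.999, 0.0]
force: [0.2, 0.0, 0.4]
width: 0.0495
grip_force: 0.0
```

```bash
python3 - <<'E'
from plant import bot,cams
import cv2
o=bot.observe();print(o["position"],o["force"])
d=cams.get_image("scene")["color"];cv2.imwrite("pics/s1.png",cv2.resize(d[135:265,190:330],None,fx=5,fy=4.5,interpolation=cv2.INTER_CUBIC))
E
```

```text
[ 0.460729   -0.1217829   0.03412772] [0.22549362 0.0238889  0.42134808]
```

View pics/s1.png

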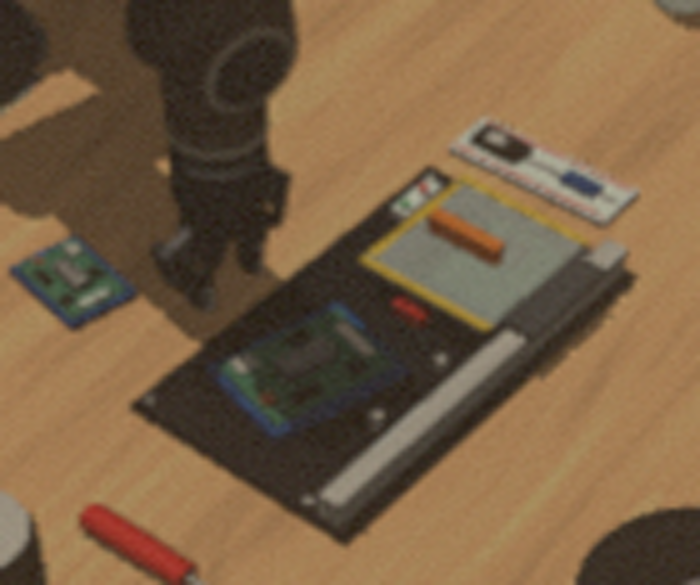

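The fingers stand clear behind the carrier's -x edge at crop pixels (205,295) and (255,265). I'll lower and push along jig +x.

Call:
servo_tool([
  {"claw": 50,"dx": 0,"dy": 0,"dz": -0.22,"yaw": 0},
  {"claw": 50,"dx": 0.08,"dy": -0.006,"dz": 0,"yaw": 0},
  {"claw": 50,"dx": 0.08,"dy": -0.006,"dz": 0,"yaw": 0},
  {"claw": 50,"dx": 0.08,"dy": -0.006,"dz": 0,"yaw": 0},
  {"claw": 50,"dx": 0.08,"dy": -0.006,"dz": 0,"yaw": 0},
  {"claw": 50,"dx": 0.08,"dy": -0.006,"dz": 0,"yaw": 0},
  {"claw": 50,"dx": 0.08,"dy": -0.006,"dz": 0,"yaw": 0},
  {"claw": 50,"dx": 0.08,"dy": -0.006,"dz": 0,"yaw": 0},
  {"claw": 50,"dx": 0.05,"dy": -0.004,"dz": 0,"yaw": 0},
  {"claw": 50,"dx": 0,"dy": 0,"dz": 0,"yaw": 0},
])

```text
time_s: 3.15
position: [0.5083, -0.1254, 0.0202]
tool_rot: [0.0, 0.035, 0.999, -0.0]
force: [-0.1, 0.3, 0.1]
width: 0.05
grip_force: 0.0
```

```bash
python3 - <<'E'
from plant import bot,cams
import cv2
from h import *
o=bot.observe();j=np.array([.5756,-.056,-.0679]);print((R(j[2]).T@(o["position"][:2]-j[:2])).round(4),o["position"],o["force"])
d=cams.get_image("scene")["color"];cv2.imwrite("pics/s2.png",cv2.resize(d[155:260,210:325],None,fx=5.6,fy=5.6,interpolation=cv2.INTER_CUBIC))
E
```

```text
[-0.0625 -0.0738] [ 0.50826511 -0.12539002  0.02024186] [-0.12689877  0.34128698  0.1371241 ]
```

View pics/s2.png

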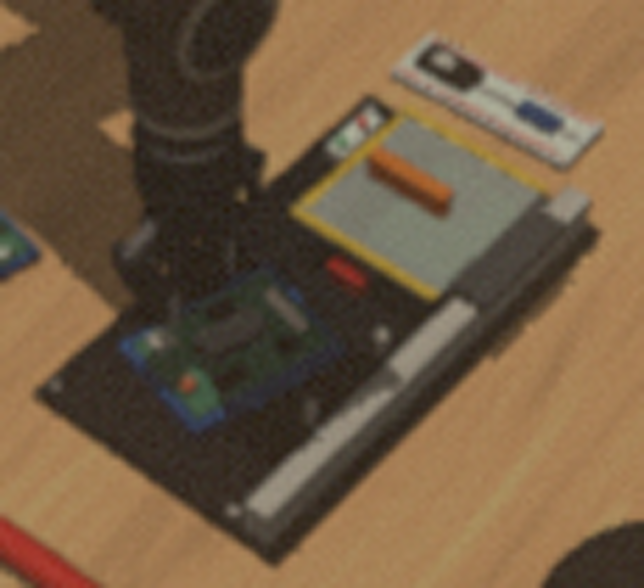

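The carrier has not moved (corners still at (122,345), (198,430), (342,350), (270,267)). At this opening the fingertips passed above the plate. I'll back off, go lower and retry.

Call:
servo_tool([
  {"claw": 50,"dx": -0.16,"dy": 0.011,"dz": 0,"yaw": 0},
  {"claw": 50,"dx": -0.16,"dy": 0.011,"dz": 0,"yaw": 0},
  {"claw": 50,"dx": -0.16,"dy": 0.011,"dz": 0,"yaw": 0},
  {"claw": 50,"dx": -0.16,"dy": 0.011,"dz": 0,"yaw": 0},
  {"claw": 50,"dx": 0,"dy": 0,"dz": -0.04,"yaw": 0},
  {"claw": 50,"dx": 0,"dy": 0,"dz": -0.04,"yaw": 0},
  {"claw": 50,"dx": 0,"dy": 0,"dz": -0.04,"yaw": 0},
  {"claw": 50,"dx": 0,"dy": 0,"dz": 0,"yaw": 0},
  {"claw": 50,"dx": 0,"dy": 0,"dz": 0,"yaw": 0},
  {"claw": 50,"dx": 0,"dy": 0,"dz": 0,"yaw": 0},
])

```text
time_s: 4.2
position: [0.46, -0.122, 0.0112]
tool_rot: [-0.0, 0.035, 0.999, 0.0]
force: [0.2, -0.3, -0.3]
width: 0.0503
grip_force: 0.0
```

Call:
servo_tool([
  {"claw": 50,"dx": 0.08,"dy": -0.006,"dz": 0,"yaw": 0},
  {"claw": 50,"dx": 0.08,"dy": -0.006,"dz": 0,"yaw": 0},
  {"claw": 50,"dx": 0.08,"dy": -0.006,"dz": 0,"yaw": 0},
  {"claw": 50,"dx": 0.08,"dy": -0.006,"dz": 0,"yaw": 0},
  {"claw": 50,"dx": 0.07,"dy": -0.005,"dz": 0,"yaw": 0},
  {"claw": 50,"dx": 0.07,"dy": -0.005,"dz": 0,"yaw": 0},
  {"claw": 50,"dx": 0.07,"dy": -0.005,"dz": 0,"yaw": 0},
  {"claw": 50,"dx": 0.06,"dy": -0.004,"dz": 0,"yaw": 0},
  {"claw": 50,"dx": 0.06,"dy": -0.004,"dz": 0,"yaw": 0},
  {"claw": 50,"dx": 0,"dy": 0,"dz": 0,"yaw": 0},
])

```text
time_s: 5.2
position: [0.5091, -0.1256, 0.0113]
tool_rot: [0.0, 0.035, 0.999, -0.0]
force: [0.1, -0.8, 0.2]
width: 0.0501
grip_force: 0.0
```

```bash
python3 - <<'E'
from plant import bot,cams
import cv2
from h import *
o=bot.observe();j=np.array([.5756,-.056,-.0679]);print((R(j[2]).T@(o["position"][:2]-j[:2])).round(4),o["position"],o["force"])
a=cams.get_image("scene")["color"];b=cams.get_image("top")["color"]
k=dict(fx=5,fy=5,interpolation=cv2.INTER_CUBIC)
a=cv2.resize(a[155:265,230:310],None,**k);b=cv2.resize(b[130:240,255:335],None,**k)
cv2.imwrite("pics/s3.png",np.hstack([a,b]))
E
```

```text
[-0.0616 -0.074 ] [ 0.50912739 -0.1256379   0.01130792] [ 0.08732552 -0.83763778  0.19094861]
```

View pics/s3.png

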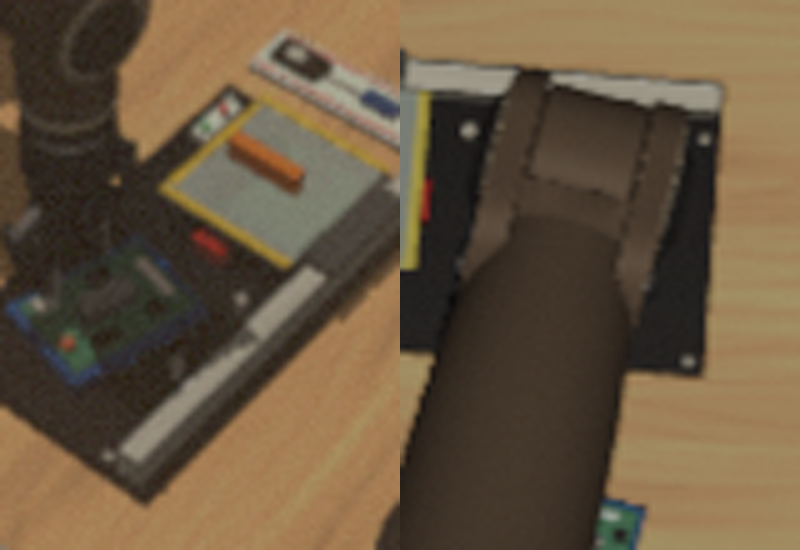

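The carrier still seems unmoved: in the left panel its corners are at (8,305), (80,387), (205,310), as before. I'll check where the fingertips project.

```bash
python3 - <<'E'
from plant import bot,cams
import cv2
from h import *
j=np.array([.5756,-.056,-.0679])
for z in(.012,.02,.03):print(z,proj("scene",place(j,[[-.0616,-.106,z],[-.0616,-.042,z],[-.0506,-.106,z]])).round(1).tolist())
a=cams.get_image("scene")["color"]; b=cv2.imread("pics/scene0.png")
o=[cv2.resize(np.clip(x[175:240,220:270].astype(float)*1.8,0,255).astype(np.uint8),None,fx=8,fy=8,interpolation=cv2.INTER_CUBIC) for x in(b,a)]
cv2.imwrite("pics/s4.png",np.hstack(o))
E
```

```text
0.012 [[239.3, 217.3], [249.8, 207.8], [241.4, 218.7]]
0.02 [[239.3, 216.1], [249.7, 206.5], [241.4, 217.5]]
0.03 [[239.2, 214.5], [249.7, 204.9], [241.3, 215.9]]
```

View pics/s4.png

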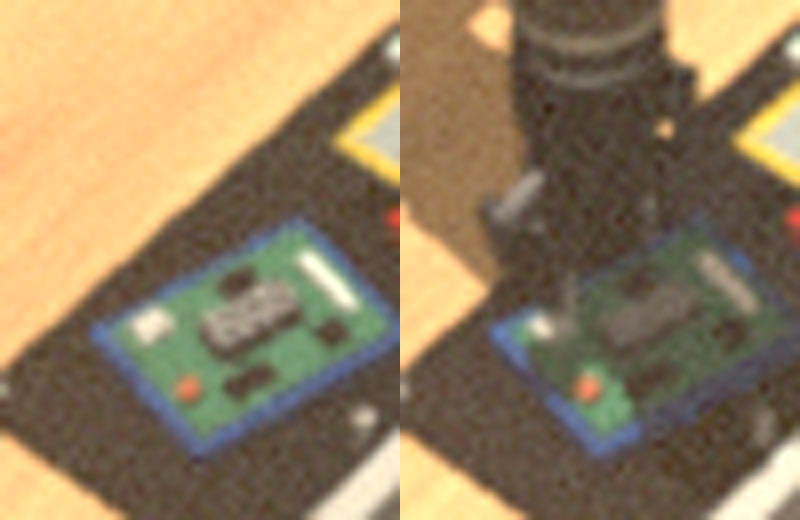

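The right panel puts the near fingertip at (565,325), lying over the plate, with the carrier unmoved. I'll back off and feel downward for the base.

Call:
servo_tool([
  {"claw": 50,"dx": 0,"dy": 0,"dz": 0.04,"yaw": 0},
  {"claw": 50,"dx": -0.13,"dy": 0.009,"dz": 0,"yaw": 0},
  {"claw": 50,"dx": -0.13,"dy": 0.009,"dz": 0,"yaw": 0},
  {"claw": 50,"dx": -0.13,"dy": 0.009,"dz": 0,"yaw": 0},
  {"claw": 50,"dx": -0.13,"dy": 0.009,"dz": 0,"yaw": 0},
  {"claw": 50,"dx": 0,"dy": 0,"dz": -0.05,"yaw": 0},
  {"claw": 50,"dx": 0,"dy": 0,"dz": -0.05,"yaw": 0},
  {"claw": 50,"dx": 0,"dy": 0,"dz": -0.03,"yaw": 0},
  {"claw": 50,"dx": 0,"dy": 0,"dz": 0,"yaw": 0},
  {"claw": 50,"dx": 0,"dy": 0,"dz": 0,"yaw": 0},
])

```text
time_s: 6.35
position: [0.4697, -0.1229, 0.0043]
tool_rot: [-0.0, 0.035, 0.999, 0.0]
force: [0.3, -0.0, 0.1]
width: 0.0503
grip_force: 0.0
```

Call:
servo_tool([
  {"claw": 50,"dx": 0,"dy": 0,"dz": -0.02,"yaw": 0},
  {"claw": 50,"dx": 0,"dy": 0,"dz": -0.02,"yaw": 0},
  {"claw": 50,"dx": 0,"dy": 0,"dz": 0,"yaw": 0},
  {"claw": 50,"dx": 0,"dy": 0,"dz": 0,"yaw": 0},
  {"claw": 50,"dx": 0,"dy": 0,"dz": 0,"yaw": 0},
  {"claw": 50,"dx": 0,"dy": 0,"dz": 0,"yaw": 0},
  {"claw": 50,"dx": 0,"dy": 0,"dz": 0,"yaw": 0},
  {"claw": 50,"dx": 0,"dy": 0,"dz": 0,"yaw": 0},
  {"claw": 50,"dx": 0,"dy": 0,"dz": 0,"yaw": 0},
  {"claw": 50,"dx": 0,"dy": 0,"dz": 0,"yaw": 0},
])

```text
time_s: 7.35
position: [0.4695, -0.1229, 0.0015]
tool_rot: [0.0, 0.035, 0.999, -0.0]
force: [-0.7, -1.2, 0.2]
width: 0.0497
grip_force: 0.0
```

Call:
servo_tool([
  {"claw": 50,"dx": 0,"dy": 0,"dz": -0.02,"yaw": 0},
  {"claw": 50,"dx": 0,"dy": 0,"dz": -0.02,"yaw": 0},
  {"claw": 50,"dx": 0.06,"dy": -0.004,"dz": 0,"yaw": 0},
  {"claw": 50,"dx": 0.06,"dy": -0.004,"dz": 0,"yaw": 0},
  {"claw": 50,"dx": 0.06,"dy": -0.004,"dz": 0,"yaw": 0},
  {"claw": 50,"dx": 0.06,"dy": -0.004,"dz": 0,"yaw": 0},
  {"claw": 50,"dx": 0.06,"dy": -0.004,"dz": 0,"yaw": 0},
  {"claw": 50,"dx": 0,"dy": 0,"dz": 0,"yaw": 0},
  {"claw": 50,"dx": 0,"dy": 0,"dz": 0,"yaw": 0},
  {"claw": 50,"dx": 0,"dy": 0,"dz": 0,"yaw": 0},
])

```text
time_s: 8.35
position: [0.4924, -0.1243, -0.0014]
tool_rot: [0.0, 0.035, 0.999, 0.0]
force: [-1.1, -0.3, 0.9]
width: 0.0498
grip_force: 0.3
```

```bash
cat >> h.py <<'E'
def track(n,img,ref,pts,r=5,s=12):
    import cv2
    out=[]
    for u,v in pts:
        t=ref[v-r:v+r+1,u-r:u+r+1]; w=img[v-r-s:v+r+s+1,u-r-s:u+r+s+1]
        m=cv2.matchTemplate(w,t,cv2.TM_CCOEFF_NORMED); _,sc,_,p=cv2.minMaxLoc(m); out.append((p[0]-s,p[1]-s,round(sc,2)))
    return out
E
python3 - <<'E'
from plant import bot,cams
import cv2
from h import *
a=cams.get_image("scene")["color"]; b=cv2.imread("pics/scene0.png")
print(track("scene",a,b,[(243,224),(246,231),(271,217),(261,209),(278,214)]))
cv2.imwrite("pics/raw5.png",a)
E
```

```text
[(2, 1, 0.6), (2, 2, 0.75), (0, 0, 0.62), (2, 1, 0.85), (0, 0, 0.99)]
```

The carrier is moving now: its near corner has shifted 2 px. Continuing.

Call:
servo_tool([
  {"claw": 50,"dx": 0.05,"dy": -0.003,"dz": 0,"yaw": 0},
  {"claw": 50,"dx": 0.05,"dy": -0.003,"dz": 0,"yaw": 0},
  {"claw": 50,"dx": 0.05,"dy": -0.003,"dz": 0,"yaw": 0},
  {"claw": 50,"dx": 0.05,"dy": -0.003,"dz": 0,"yaw": 0},
  {"claw": 50,"dx": 0.04,"dy": -0.003,"dz": 0,"yaw": 0},
  {"claw": 50,"dx": 0,"dy": 0,"dz": 0,"yaw": 0},
  {"claw": 50,"dx": 0,"dy": 0,"dz": 0,"yaw": 0},
  {"claw": 50,"dx": 0,"dy": 0,"dz": 0,"yaw": 0},
  {"claw": 50,"dx": 0,"dy": 0,"dz": 0,"yaw": 0},
  {"claw": 50,"dx": 0,"dy": 0,"dz": 0,"yaw": 0},
])

```text
time_s: 9.4
position: [0.5102, -0.1254, -0.0014]
tool_rot: [0.0, 0.035, 0.999, 0.0]
force: [0.5, -0.3, 0.2]
width: 0.0504
grip_force: 0.0
```

```bash
python3 - <<'E'
from plant import bot,cams
import cv2
from h import *
o=bot.observe();j=np.array([.5756,-.056,-.0679]);print((R(j[2]).T@(o["position"][:2]-j[:2])).round(4),o["position"],o["force"])
a=cams.get_image("scene")["color"]; b=cv2.imread("pics/scene0.png")
a=cv2.imread("pics/s.png") if 0 else a
cv2.imwrite("pics/s6.png",cv2.resize(np.clip(a[175:250,220:290].astype(float)*1.8,0,255).astype(np.uint8),None,fx=8,fy=8,interpolation=cv2.INTER_CUBIC))
E
```

```text
[-0.0605 -0.0737] [ 0.51024577 -0.12537581 -0.00136058] [ 0.54031107 -0.25541917  0.16571458]
```

View pics/s6.png

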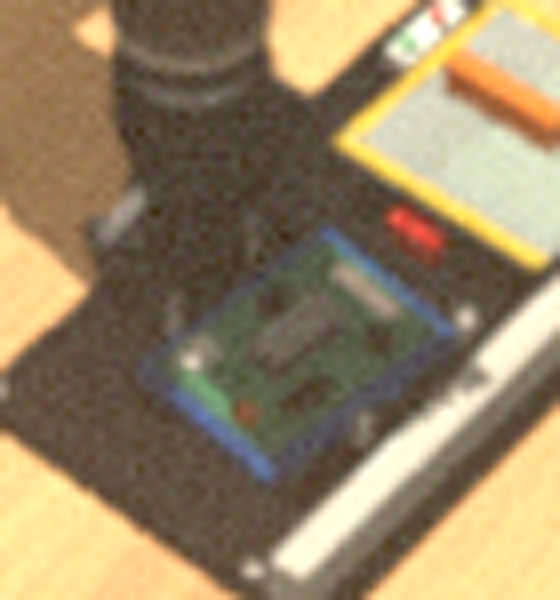

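The plate is now nearly square to the jig. Its corners are at (145,370), (268,480), (457,330), (325,230). I'll fit its pose.

```bash
python3 - <<'E'
from h import *
j=np.array([.5756,-.056,-.0679]);m=.001
C=np.array([[47.5,65,26],[47.5,-65,26],[-47.5,-65,26],[-47.5,65,26]])*m
r=fit([("scene",C,uncrop([[457,330],[268,480],[145,370],[325,230]],(220,175),8))],[.56,-.1,0])
c=r.x;print((R(j[2]).T@(c[:2]-j[:2])).round(4),c[2]-j[2],r.fun.round(2))
E
```

```text
[ 0.0023 -0.0737] -0.1028117971618029 [ 0.43  0.25  0.39  0.23 -1.14 -0.16 -0.02 -0.41]
```

Call:
servo_tool([
  {"claw": 50,"dx": 0.02,"dy": -0.001,"dz": 0,"yaw": 0},
  {"claw": 50,"dx": 0.02,"dy": -0.001,"dz": 0,"yaw": 0},
  {"claw": 50,"dx": 0.01,"dy": -0.001,"dz": 0,"yaw": 0},
  {"claw": 50,"dx": 0.01,"dy": -0.001,"dz": 0,"yaw": 0},
  {"claw": 50,"dx": 0,"dy": 0,"dz": 0,"yaw": 0},
  {"claw": 50,"dx": 0,"dy": 0,"dz": 0,"yaw": 0},
  {"claw": 50,"dx": 0,"dy": 0,"dz": 0,"yaw": 0},
  {"claw": 50,"dx": 0,"dy": 0,"dz": 0,"yaw": 0},
  {"claw": 50,"dx": 0,"dy": 0,"dz": 0,"yaw": 0},
  {"claw": 50,"dx": 0,"dy": 0,"dz": 0,"yaw": 0},
])

```text
time_s: 10.45
position: [0.5134, -0.1259, -0.0017]
tool_rot: [-0.001, 0.035, 0.999, -0.0]
force: [-6.0, -0.8, 3.5]
width: 0.0504
grip_force: 2.7
```

Call:
servo_tool([
  {"claw": 50,"dx": 0.01,"dy": -0.001,"dz": 0,"yaw": 0},
  {"claw": 50,"dx": 0.01,"dy": -0.001,"dz": 0,"yaw": 0},
  {"claw": 50,"dx": 0.01,"dy": -0.001,"dz": 0,"yaw": 0},
  {"claw": 50,"dx": 0,"dy": 0,"dz": 0,"yaw": 0},
  {"claw": 50,"dx": 0,"dy": 0,"dz": 0,"yaw": 0},
  {"claw": 50,"dx": 0,"dy": 0,"dz": 0,"yaw": 0},
  {"claw": 50,"dx": 0,"dy": 0,"dz": 0,"yaw": 0},
  {"claw": 50,"dx": 0,"dy": 0,"dz": 0,"yaw": 0},
  {"claw": 50,"dx": 0,"dy": 0,"dz": 0,"yaw": 0},
  {"claw": 50,"dx": 0,"dy": 0,"dz": 0,"yaw": 0},
])

```text
time_s: 11.45
position: [0.5137, -0.126, -0.002]
tool_rot: [-0.003, 0.035, 0.999, -0.0]
force: [-11.3, 0.9, 6.5]
width: 0.0501
grip_force: 6.2
```

```bash
cat >> h.py <<'E'
J=np.array([.5756,-.056,-.0679])
def blue(img):
    "carrier pose from the scene picture: fit of blue-rim/green-board mask"
    import cv2
    hsv=cv2.cvtColor(img,cv2.COLOR_BGR2HSV); m=cv2.inRange(hsv,(100,90,20),(130,255,255))
    return m
E
python3 - <<'E'
from plant import bot,cams
import cv2
from h import *
o=bot.observe();print((R(J[2]).T@(o["position"][:2]-J[:2])).round(4),o["force"])
a=cams.get_image("scene")["color"];cv2.imwrite("pics/raw7.png",a);m=blue(a)[185:245,225:285]
for r in m[::2]: print("".join("#" if v else "." for v in r))
E
```

```text
[-0.057 -0.074] [-11.30026025   0.85327545   6.53634899]
............................................................
............................................................
............................................................
............................................................
............................................................
............................................................
............................................................
............................................................
............................................................
............................................................
............................................................
............................................................
............................................................
............................................................
............................................................
............................................................
............................................................
............................................................
............................................................
............................................................
..................#.........................................
............................................................
.......................#....................................
.........................##.................................
............................................................
............................................................
............................................................
............................................................
............................................................
............................................................
```

Call:
servo_tool([
  {"claw": 50,"dx": -0.1,"dy": 0.007,"dz": 0,"yaw": 0},
  {"claw": 50,"dx": 0,"dy": 0,"dz": 0.3,"yaw": 0},
  {"claw": 50,"dx": 0,"dy": 0,"dz": 0.5,"yaw": 0},
  {"claw": 50,"dx": 0,"dy": 0,"dz": 0.5,"yaw": 0},
  {"claw": 50,"dx": 0.19,"dy": -0.34,"dz": 0,"yaw": 0},
  {"claw": 50,"dx": 0.19,"dy": -0.34,"dz": 0,"yaw": 0},
  {"claw": 50,"dx": 0.19,"dy": -0.34,"dz": 0,"yaw": 0},
  {"claw": 50,"dx": 0.19,"dy": -0.34,"dz": 0,"yaw": 0},
  {"claw": 50,"dx": 0,"dy": 0,"dz": 0,"yaw": 0},
  {"claw": 50,"dx": 0,"dy": 0,"dz": 0,"yaw": 0},
])

```text
time_s: 12.5
position: [0.5665, -0.2277, 0.0957]
tool_rot: [0.0, 0.035, 0.999, 0.0]
force: [0.2, 0.4, -0.2]
width: 0.0498
grip_force: 0.0
```

```bash
python3 - <<'E'
from plant import bot,cams
import cv2
from h import *
o=bot.observe();print((R(J[2]).T@(o["position"][:2]-J[:2])).round(4),o["position"],o["force"],o["joints"].round(2))
E
```

```text
[ 0.0026 -0.1719] [ 0.56652077 -0.22768751  0.09570273] [ 0.18912831  0.37901823 -0.20088672] [-0.38  0.31 -0.06  1.2   0.   -0.31]
```

Call:
servo_tool([
  {"claw": 50,"dx": 0,"dy": 0,"dz": 0,"yaw": 0.074},
  {"claw": 50,"dx": 0,"dy": 0,"dz": 0,"yaw": 0.074},
  {"claw": 50,"dx": 0,"dy": 0,"dz": 0,"yaw": 0.074},
  {"claw": 50,"dx": 0,"dy": 0,"dz": 0,"yaw": 0.074},
  {"claw": 50,"dx": 0,"dy": 0,"dz": 0,"yaw": 0.074},
  {"claw": 50,"dx": 0,"dy": 0,"dz": 0,"yaw": 0.074},
  {"claw": 50,"dx": 0,"dy": 0,"dz": 0,"yaw": 0.074},
  {"claw": 50,"dx": 0,"dy": 0,"dz": 0,"yaw": 0.074},
  {"claw": 50,"dx": 0,"dy": 0,"dz": 0,"yaw": 0.074},
  {"claw": 50,"dx": 0,"dy": 0,"dz": 0,"yaw": 0.074},
])

```text
time_s: 13.5
position: [0.566, -0.2262, 0.0964]
tool_rot: [0.0, -0.651, 0.759, -0.0]
force: [-0.5, -0.4, 0.8]
width: 0.0499
grip_force: 0.0
```

Call:
servo_tool([
  {"claw": 50,"dx": 0,"dy": 0,"dz": -0.3,"yaw": 0.045},
  {"claw": 50,"dx": 0,"dy": 0,"dz": -0.4,"yaw": 0},
  {"claw": 50,"dx": 0,"dy": 0,"dz": -0.4,"yaw": 0},
  {"claw": 50,"dx": 0,"dy": 0,"dz": -0.19,"yaw": 0},
  {"claw": 50,"dx": 0,"dy": 0,"dz": 0,"yaw": 0},
  {"claw": 50,"dx": 0,"dy": 0,"dz": 0,"yaw": 0},
  {"claw": 50,"dx": 0,"dy": 0,"dz": 0,"yaw": 0},
  {"claw": 50,"dx": 0,"dy": 0,"dz": 0,"yaw": 0},
  {"claw": 50,"dx": 0,"dy": 0,"dz": 0,"yaw": 0},
  {"claw": 50,"dx": 0,"dy": 0,"dz": 0,"yaw": 0},
])

```text
time_s: 14.5
position: [0.5666, -0.2277, -0.0001]
tool_rot: [0.0, -0.682, 0.732, -0.0]
force: [0.5, -0.4, -0.1]
width: 0.0499
grip_force: 0.0
```

```bash
python3 - <<'E'
from plant import bot,cams
import cv2
from h import *
from scipy.spatial.transform import Rotation as Q
o=bot.observe();q=o["tool_rot"];print((R(J[2]).T@(o["position"][:2]-J[:2])).round(4),o["position"],o["force"],Q.from_quat(q[[1,2,3,0]]).apply([0,1,0]))
a=cams.get_image("scene")["color"];cv2.imwrite("pics/raw8.png",a)
m=blue(a)[185:245,225:285]
for r in m[::2]: print("".join("#" if v else "." for v in r))
E
```

```text
[ 0.0026 -0.1719] [ 5.66567806e-01 -2.27676187e-01 -1.31596566e-04] [ 0.45332684 -0.42816332 -0.13287056] [-9.97502982e-01  7.06190650e-02 -8.65541297e-04]
............................................................
............................................................
............................................................
............................................................
............................................................
............................................................
............................................................
............................................................
............................................................
............................................................
............................................................
...............................#............................
............................................................
.............................................#..............
............................................................
.............................
[... 185 characters left out ...]
.............................
..........................................#.................
............................................................
.....................................#......................
............................................................
............................................................
............................................................
............................................................
............................................................
............................................................
............................................................
............................................................
```

Call:
servo_tool([
  {"claw": 50,"dx": 0.005,"dy": 0.076,"dz": -0.02,"yaw": 0},
  {"claw": 50,"dx": 0.005,"dy": 0.076,"dz": 0,"yaw": 0},
  {"claw": 50,"dx": 0.005,"dy": 0.076,"dz": 0,"yaw": 0},
  {"claw": 50,"dx": 0.005,"dy": 0.076,"dz": 0,"yaw": 0},
  {"claw": 50,"dx": 0.003,"dy": 0.04,"dz": 0,"yaw": 0},
  {"claw": 50,"dx": 0.003,"dy": 0.04,"dz": 0,"yaw": 0},
  {"claw": 50,"dx": 0.003,"dy": 0.04,"dz": 0,"yaw": 0},
  {"claw": 50,"dx": 0.003,"dy": 0.04,"dz": 0,"yaw": 0},
  {"claw": 50,"dx": 0,"dy": 0,"dz": 0,"yaw": 0},
  {"claw": 50,"dx": 0,"dy": 0,"dz": 0,"yaw": 0},
])

```text
time_s: 15.55
position: [0.5666, -0.2029, -0.0015]
tool_rot: [-0.009, -0.679, 0.734, -0.006]
force: [-8.4, -33.7, -0.5]
width: 0.0499
grip_force: 17.2
```

```bash
cat >> h.py <<'E'
def pose(img,v0=(.575,-.12,-.068)):
    "carrier pose by photometric fit: warp from the first scene picture (plane z=.026) is shadow-prone, so use gradient-ECC per view"
    import cv2
    ref=cv2.imread("pics/scene0.png"); c0=np.array([.5486,-.1335,-.322])
    L=np.stack(np.meshgrid(np.linspace(-.052,.052,53),np.linspace(-.07,.07,71),indexing="ij"),-1).reshape(-1,2); L=np.c_[L,np.full(len(L),.026)]
    def smp(im,v):
        p=proj("scene",place(v,L)).astype(np.float32); return cv2.remap(im,p[:,:1].reshape(53,71),p[:,1:].reshape(53,71),cv2.INTER_CUBIC).astype(float)
    a=smp(ref,c0)
    def hp(x):
        lum=np.log(x+12); return (lum-cv2.GaussianBlur(lum,(0,0),9))
    A=hp(a)
    def cost(v):
        B=hp(smp(img,v)); return -(A*B).sum()/np.sqrt((A*A).sum()*(B*B).sum())
    from scipy.optimize import minimize
    best=min((minimize(cost,np.array(v0)+d,method="Nelder-Mead",options=dict(initial_simplex=np.array(v0)+np.array(d)+np.array([[0,0,0],[.006,0,0],[0,.006,0],[0,0,.05]]))) for d in ([0,0,0],[0,.012,0],[0,-.012,0],[-.008,0,.06],[.0,0,-.06])),key=lambda r:r.fun)
    c=best.x; return (R(J[2]).T@(c[:2]-J[:2])*1000).round(1),round(c[2]-J[2],3),round(best.fun,2)
E
python3 - <<'E'
from plant import bot,cams
import cv2
from h import *
o=bot.observe();print((R(J[2]).T@(o["position"][:2]-J[:2])).round(4),o["position"],o["force"])
a=cams.get_image("scene")["color"];cv2.imwrite("pics/raw9.png",a)
for k in("raw5","raw7","raw8","raw9"):print(k,pose(cv2.imread(f"pics/{k}.png")))
E
```

```text
[ 0.001  -0.1471] [ 0.56659887 -0.20285565 -0.00149393] [ -8.4435383  -33.72024595  -0.45975745]
raw5 (array([-12.2, -77.3]), np.float64(-0.212), np.float64(-0.77))
raw7 (array([  5.1, -70.9]), np.float64(-0.103), np.float64(-0.7))
raw8 (array([  4.8, -70.9]), np.float64(-0.096), np.float64(-0.71))
raw9 (array([  5.2, -69.2]), np.float64(-0.071), np.float64(-0.66))
```

The pose fit shows a -0.1 rad skew, with the leading corner catching dowel b at 34 N. I'll back off, return to the x-push orientation, and swing the -y end round dowel a.

Call:
servo_tool([
  {"claw": 50,"dx": -0.027,"dy": -0.4,"dz": 0,"yaw": 0},
  {"claw": 50,"dx": 0,"dy": 0,"dz": 0.35,"yaw": 0},
  {"claw": 50,"dx": 0,"dy": 0,"dz": 0.5,"yaw": 0},
  {"claw": 50,"dx": 0,"dy": 0,"dz": 0.5,"yaw": 0},
  {"claw": 50,"dx": -0.16,"dy": 0.17,"dz": 0,"yaw": -0.074},
  {"claw": 50,"dx": -0.16,"dy": 0.17,"dz": 0,"yaw": -0.074},
  {"claw": 50,"dx": -0.16,"dy": 0.17,"dz": 0,"yaw": -0.074},
  {"claw": 50,"dx": -0.16,"dy": 0.17,"dz": 0,"yaw": -0.074},
  {"claw": 50,"dx": -0.16,"dy": 0.17,"dz": 0,"yaw": -0.074},
  {"claw": 50,"dx": -0.16,"dy": 0.17,"dz": 0,"yaw": -0.074},
])

```text
time_s: 16.6
position: [0.4941, -0.1453, 0.0991]
tool_rot: [0.0, -0.299, 0.954, 0.0]
force: [-0.9, 0.5, -0.5]
width: 0.05
grip_force: 0.0
```

Call:
servo_tool([
  {"claw": 50,"dx": 0,"dy": 0,"dz": 0,"yaw": -0.074},
  {"claw": 50,"dx": 0,"dy": 0,"dz": 0,"yaw": -0.074},
  {"claw": 50,"dx": 0,"dy": 0,"dz": 0,"yaw": -0.074},
  {"claw": 50,"dx": 0,"dy": 0,"dz": 0,"yaw": -0.074},
  {"claw": 50,"dx": 0,"dy": 0,"dz": 0,"yaw": -0.045},
  {"claw": 50,"dx": 0,"dy": 0,"dz": 0,"yaw": 0},
  {"claw": 50,"dx": 0,"dy": 0,"dz": 0,"yaw": 0},
  {"claw": 50,"dx": 0,"dy": 0,"dz": 0,"yaw": 0},
  {"claw": 50,"dx": 0,"dy": 0,"dz": 0,"yaw": 0},
  {"claw": 50,"dx": 0,"dy": 0,"dz": 0,"yaw": 0},
])

```text
time_s: 17.6
position: [0.4946, -0.1462, 0.099]
tool_rot: [-0.0, 0.035, 0.999, 0.0]
force: [-0.0, 0.2, 0.1]
width: 0.0502
grip_force: 0.0
```

```bash
cat >> h.py <<'E'
def state(tag):
    from plant import bot,cams
    import cv2
    from scipy.spatial.transform import Rotation as Q
    o=bot.observe();q=o["tool_rot"];y=Q.from_quat(q[[1,2,3,0]]).apply([0,1,0])
    print("t",o["time_s"],"tcp jig mm",(R(J[2]).T@(o["position"][:2]-J[:2])*1000).round(1),"z",o["position"][2].round(4),"F",o["force"].round(1),"yaw-jig",round(np.arctan2(-y[0],y[1])-J[2],3))
    a=cams.get_image("scene")["color"];cv2.imwrite(f"pics/{tag}.png",a); print("carrier",*pose(a))
E
python3 -c "from h import *;state('raw10')"
```

```text
t 17.6 tcp jig mm [-74.7 -95.5] z 0.099 F [-0.   0.2  0.1] yaw-jig -0.001
carrier [  3.7 -70.5] -0.113 -0.79
```

Call:
servo_tool([
  {"claw": 50,"dx": 0,"dy": 0,"dz": -0.5,"yaw": 0},
  {"claw": 50,"dx": 0,"dy": 0,"dz": -0.5,"yaw": 0},
  {"claw": 50,"dx": 0,"dy": 0,"dz": -0.34,"yaw": 0},
  {"claw": 50,"dx": 0,"dy": 0,"dz": 0,"yaw": 0},
  {"claw": 50,"dx": 0.08,"dy": -0.006,"dz": 0,"yaw": 0},
  {"claw": 50,"dx": 0.08,"dy": -0.006,"dz": 0,"yaw": 0},
  {"claw": 50,"dx": 0.06,"dy": -0.004,"dz": 0,"yaw": 0},
  {"claw": 50,"dx": 0.04,"dy": -0.003,"dz": 0,"yaw": 0},
  {"claw": 50,"dx": 0.03,"dy": -0.002,"dz": 0,"yaw": 0},
  {"claw": 50,"dx": 0,"dy": 0,"dz": 0,"yaw": 0},
])

```text
time_s: 18.65
position: [0.5172, -0.1484, 0.0008]
tool_rot: [0.001, 0.035, 0.999, -0.001]
force: [-6.1, 0.2, 9.7]
width: 0.05
grip_force: 4.8
```

```bash
python3 -c "from h import *;state('raw11')"
```

```text
t 18.65 tcp jig mm [-52.  -96.1] z 0.0008 F [-6.1  0.2  9.7] yaw-jig -0.002
carrier [  4.  -70.6] -0.108 -0.79
```

The upward force and the z rise say the tips rode up on the plate's edge, so they are still too high. I'll back off and feel for the base.

Call:
servo_tool([
  {"claw": 50,"dx": 0,"dy": 0,"dz": 0.1,"yaw": 0},
  {"claw": 50,"dx": -0.2,"dy": 0.014,"dz": 0,"yaw": 0},
  {"claw": 50,"dx": -0.2,"dy": 0.014,"dz": 0,"yaw": 0},
  {"claw": 50,"dx": 0,"dy": 0,"dz": -0.1,"yaw": 0},
  {"claw": 50,"dx": 0,"dy": 0,"dz": -0.03,"yaw": 0},
  {"claw": 50,"dx": 0,"dy": 0,"dz": -0.03,"yaw": 0},
  {"claw": 50,"dx": 0,"dy": 0,"dz": -0.03,"yaw": 0},
  {"claw": 50,"dx": 0,"dy": 0,"dz": 0,"yaw": 0},
  {"claw": 50,"dx": 0,"dy": 0,"dz": 0,"yaw": 0},
  {"claw": 50,"dx": 0,"dy": 0,"dz": 0,"yaw": 0},
])

```text
time_s: 19.7
position: [0.4866, -0.1457, -0.0082]
tool_rot: [0.0, 0.035, 0.999, 0.0]
force: [-0.1, 0.1, 0.2]
width: 0.05
grip_force: 0.0
```

Call:
servo_tool([
  {"claw": 50,"dx": 0.08,"dy": -0.006,"dz": 0,"yaw": 0},
  {"claw": 50,"dx": 0.08,"dy": -0.006,"dz": 0,"yaw": 0},
  {"claw": 50,"dx": 0.06,"dy": -0.004,"dz": 0,"yaw": 0},
  {"claw": 50,"dx": 0.05,"dy": -0.004,"dz": 0,"yaw": 0},
  {"claw": 50,"dx": 0.03,"dy": -0.002,"dz": 0,"yaw": 0},
  {"claw": 50,"dx": 0.02,"dy": -0.001,"dz": 0,"yaw": 0},
  {"claw": 50,"dx": 0.01,"dy": -0.001,"dz": 0,"yaw": 0},
  {"claw": 50,"dx": 0.01,"dy": -0.001,"dz": 0,"yaw": 0},
  {"claw": 50,"dx": 0,"dy": 0,"dz": 0,"yaw": 0},
  {"claw": 50,"dx": 0,"dy": 0,"dz": 0,"yaw": 0},
])

```text
time_s: 20.7
position: [0.5086, -0.1481, -0.0087]
tool_rot: [-0.003, 0.036, 0.999, -0.001]
force: [-10.3, -2.4, 5.9]
width: 0.0502
grip_force: 4.8
```

```bash
python3 -c "from h import *;state('raw12')"
```

```text
t 20.7 tcp jig mm [-60.6 -96.4] z -0.0087 F [-10.3  -2.4   5.9] yaw-jig -0.003
carrier [  4.9 -71. ] -0.098 -0.79
```

Call:
servo_tool([
  {"claw": 50,"dx": 0.015,"dy": -0.001,"dz": 0,"yaw": 0},
  {"claw": 50,"dx": 0.015,"dy": -0.001,"dz": 0,"yaw": 0},
  {"claw": 50,"dx": 0.015,"dy": -0.001,"dz": 0,"yaw": 0},
  {"claw": 50,"dx": 0.015,"dy": -0.001,"dz": 0,"yaw": 0},
  {"claw": 50,"dx": 0,"dy": 0,"dz": 0,"yaw": 0},
  {"claw": 50,"dx": 0,"dy": 0,"dz": 0,"yaw": 0},
  {"claw": 50,"dx": 0,"dy": 0,"dz": 0,"yaw": 0},
  {"claw": 50,"dx": 0,"dy": 0,"dz": 0,"yaw": 0},
  {"claw": 50,"dx": 0,"dy": 0,"dz": 0,"yaw": 0},
  {"claw": 50,"dx": 0,"dy": 0,"dz": 0,"yaw": 0},
])

```text
time_s: 21.75
position: [0.5089, -0.1483, -0.0089]
tool_rot: [-0.006, 0.036, 0.999, -0.001]
force: [-22.9, -0.9, 17.2]
width: 0.0502
grip_force: 11.4
```

```bash
python3 -c "from h import *;state('raw13')"
```

```text
t 21.75 tcp jig mm [-60.3 -96.6] z -0.0089 F [-22.9  -0.9  17.2] yaw-jig -0.005
carrier [  4.8 -71.1] -0.095 -0.79
```

Call:
servo_tool([
  {"claw": 50,"dx": -0.2,"dy": 0.014,"dz": 0,"yaw": 0},
  {"claw": 50,"dx": -0.13,"dy": 0.009,"dz": 0,"yaw": 0},
  {"claw": 50,"dx": 0,"dy": 0,"dz": -0.02,"yaw": 0},
  {"claw": 50,"dx": 0,"dy": 0,"dz": -0.02,"yaw": 0},
  {"claw": 50,"dx": 0,"dy": 0,"dz": -0.02,"yaw": 0},
  {"claw": 50,"dx": 0,"dy": 0,"dz": -0.02,"yaw": 0},
  {"claw": 50,"dx": 0,"dy": 0,"dz": 0,"yaw": 0},
  {"claw": 50,"dx": 0,"dy": 0,"dz": 0,"yaw": 0},
  {"claw": 50,"dx": 0,"dy": 0,"dz": 0,"yaw": 0},
  {"claw": 50,"dx": 0,"dy": 0,"dz": 0,"yaw": 0},
])

```text
time_s: 22.8
position: [0.4924, -0.1462, -0.013]
tool_rot: [0.001, 0.035, 0.999, -0.0]
force: [-3.9, 0.6, 11.6]
width: 0.05
grip_force: 5.5
```

The leading corner (+x,+y) is hooked behind dowel b, so pushing cannot turn the plate. I'll straddle the heat sink (50 mm long) with the fingers, draw the plate back along -y and square it.

Call:
servo_tool([
  {"claw": 50,"dx": 0,"dy": 0,"dz": 0.5,"yaw": 0},
  {"claw": 50,"dx": 0,"dy": 0,"dz": 0.5,"yaw": 0},
  {"claw": 68,"dx": 0.28,"dy": 0.064,"dz": 0,"yaw": -0.012},
  {"claw": 68,"dx": 0.28,"dy": 0.064,"dz": 0,"yaw": -0.012},
  {"claw": 68,"dx": 0.28,"dy": 0.064,"dz": 0,"yaw": -0.012},
  {"claw": 68,"dx": 0.27,"dy": 0.064,"dz": 0,"yaw": -0.012},
  {"claw": 68,"dx": 0,"dy": 0,"dz": 0,"yaw": 0},
  {"claw": 68,"dx": 0,"dy": 0,"dz": 0,"yaw": 0},
  {"claw": 68,"dx": 0,"dy": 0,"dz": 0,"yaw": 0},
  {"claw": 68,"dx": 0,"dy": 0,"dz": 0,"yaw": 0},
])

```text
time_s: 23.8
position: [0.5741, -0.1271, 0.0608]
tool_rot: [-0.0, 0.083, 0.997, -0.0]
force: [0.3, -0.3, -0.1]
width: 0.0683
grip_force: 0.0
```

```bash
python3 -c "from h import *;state('raw14')"
```

```text
t 23.8 tcp jig mm [  3.3 -71.1] z 0.0608 F [ 0.3 -0.3 -0.1] yaw-jig -0.098
carrier [  5.1 -71.5] -0.114 -0.76
```

Call:
servo_tool([
  {"claw": 68,"dx": 0.02,"dy": 0,"dz": -0.3,"yaw": 0},
  {"claw": 68,"dx": 0,"dy": 0,"dz": -0.25,"yaw": 0},
  {"claw": 68,"dx": 0,"dy": 0,"dz": -0.1,"yaw": 0},
  {"claw": 68,"dx": 0,"dy": 0,"dz": 0,"yaw": 0},
  {"claw": 60,"dx": 0,"dy": 0,"dz": 0,"yaw": 0},
  {"claw": 54,"dx": 0,"dy": 0,"dz": 0,"yaw": 0},
  {"claw": 48,"dx": 0,"dy": 0,"dz": 0,"yaw": 0},
  {"claw": 44,"dx": 0,"dy": 0,"dz": 0,"yaw": 0},
  {"claw": 44,"dx": 0,"dy": 0,"dz": 0,"yaw": 0},
  {"claw": 44,"dx": 0,"dy": 0,"dz": 0,"yaw": 0},
])

```text
time_s: 24.85
position: [0.5771, -0.1275, 0.0139]
tool_rot: [0.001, 0.083, 0.997, -0.001]
force: [-2.4, -1.0, 6.7]
width: 0.0475
grip_force: 60.5
```

```bash
python3 -c "from h import *;state('raw15')"
```

```text
t 24.85 tcp jig mm [  6.3 -71.2] z 0.0139 F [-2.4 -1.   6.7] yaw-jig -0.098
carrier [  6.2 -71.7] -0.142 -0.59
```

Call:
servo_tool([
  {"claw": 44,"dx": -0.003,"dy": -0.045,"dz": 0,"yaw": 0},
  {"claw": 44,"dx": -0.003,"dy": -0.045,"dz": 0,"yaw": 0},
  {"claw": 44,"dx": -0.003,"dy": -0.045,"dz": 0,"yaw": 0},
  {"claw": 44,"dx": -0.02,"dy": 0,"dz": 0,"yaw": 0.012},
  {"claw": 44,"dx": -0.02,"dy": 0,"dz": 0,"yaw": 0.012},
  {"claw": 44,"dx": -0.02,"dy": 0,"dz": 0,"yaw": 0.012},
  {"claw": 44,"dx": -0.02,"dy": 0,"dz": 0,"yaw": 0.012},
  {"claw": 44,"dx": 0,"dy": 0,"dz": 0,"yaw": 0},
  {"claw": 44,"dx": 0,"dy": 0,"dz": 0,"yaw": 0},
  {"claw": 44,"dx": 0,"dy": 0,"dz": 0,"yaw": 0},
])

```text
time_s: 25.9
position: [0.5717, -0.1373, 0.0139]
tool_rot: [0.002, 0.035, 0.999, -0.0]
force: [1.9, 1.6, 6.3]
width: 0.0468
grip_force: 61.1
```

```bash
python3 -c "from h import *;state('raw16')"
```

```text
t 25.9 tcp jig mm [  1.6 -81.4] z 0.0139 F [1.9 1.6 6.3] yaw-jig -0.001
carrier [  1.4 -81. ] -0.038 -0.61
```

Call:
servo_tool([
  {"claw": 44,"dx": -0.04,"dy": 0,"dz": 0,"yaw": 0},
  {"claw": 44,"dx": 0.005,"dy": 0.07,"dz": 0,"yaw": 0},
  {"claw": 44,"dx": 0.005,"dy": 0.07,"dz": 0,"yaw": 0},
  {"claw": 44,"dx": 0.005,"dy": 0.07,"dz": 0,"yaw": 0},
  {"claw": 44,"dx": 0.005,"dy": 0.07,"dz": 0,"yaw": 0},
  {"claw": 44,"dx": 0.005,"dy": 0.07,"dz": 0,"yaw": 0},
  {"claw": 44,"dx": 0.005,"dy": 0.07,"dz": 0,"yaw": 0},
  {"claw": 44,"dx": 0,"dy": 0,"dz": 0,"yaw": 0},
  {"claw": 44,"dx": 0,"dy": 0,"dz": 0,"yaw": 0},
  {"claw": 44,"dx": 0,"dy": 0,"dz": 0,"yaw": 0},
])

```text
time_s: 26.95
position: [0.5699, -0.1073, 0.0138]
tool_rot: [0.001, 0.035, 0.999, -0.002]
force: [-0.2, -2.9, 9.3]
width: 0.0471
grip_force: 61.8
```

```bash
python3 -c "from h import *;state('raw17')"
```

```text
t 26.95 tcp jig mm [ -2.2 -51.6] z 0.0138 F [-0.2 -2.9  9.3] yaw-jig -0.003
carrier [ -2.2 -51.6] -0.038 -0.58
```

Call:
servo_tool([
  {"claw": 44,"dx": 0.02,"dy": -0.001,"dz": 0,"yaw": 0},
  {"claw": 44,"dx": 0.02,"dy": -0.001,"dz": 0,"yaw": 0},
  {"claw": 44,"dx": 0.02,"dy": -0.001,"dz": 0,"yaw": 0},
  {"claw": 44,"dx": 0.02,"dy": -0.001,"dz": 0,"yaw": 0},
  {"claw": 44,"dx": 0.02,"dy": -0.001,"dz": 0,"yaw": 0},
  {"claw": 44,"dx": 0,"dy": 0,"dz": 0,"yaw": 0},
  {"claw": 44,"dx": 0,"dy": 0,"dz": 0,"yaw": 0},
  {"claw": 44,"dx": 0,"dy": 0,"dz": 0,"yaw": 0},
  {"claw": 44,"dx": 0,"dy": 0,"dz": 0,"yaw": 0},
  {"claw": 44,"dx": 0,"dy": 0,"dz": 0,"yaw": 0},
])

```text
time_s: 28.0
position: [0.573, -0.107, 0.0137]
tool_rot: [-0.002, 0.035, 0.999, -0.001]
force: [-14.1, -2.0, 20.9]
width: 0.0473
grip_force: 63.1
```

```bash
python3 -c "
from h import *;state('raw18')
from plant import bot;print(bot.observe()['torque'])"
```

```text
t 28.0 tcp jig mm [  0.9 -51. ] z 0.0137 F [-14.1  -2.   20.9] yaw-jig -0.003
carrier [  0.5 -51.5] -0.026 -0.58
[-3.61306898e-01  3.00634501e+00  2.90386342e-03]
```

Call:
servo_tool([
  {"claw": 44,"dx": -0.02,"dy": 0.001,"dz": 0,"yaw": 0},
  {"claw": 44,"dx": 0.001,"dy": 0.02,"dz": 0,"yaw": 0},
  {"claw": 44,"dx": 0.001,"dy": 0.02,"dz": 0,"yaw": 0},
  {"claw": 44,"dx": 0.002,"dy": 0.02,"dz": 0,"yaw": 0},
  {"claw": 44,"dx": 0.001,"dy": 0.02,"dz": 0,"yaw": 0},
  {"claw": 44,"dx": 0.001,"dy": 0.02,"dz": 0,"yaw": 0},
  {"claw": 44,"dx": 0.002,"dy": 0.02,"dz": 0,"yaw": 0},
  {"claw": 44,"dx": 0,"dy": 0,"dz": 0,"yaw": 0},
  {"claw": 44,"dx": 0,"dy": 0,"dz": 0,"yaw": 0},
  {"claw": 44,"dx": 0,"dy": 0,"dz": 0,"yaw": 0},
])

```text
time_s: 29.05
position: [0.5756, -0.1016, 0.0138]
tool_rot: [0.001, 0.036, 0.999, -0.005]
force: [-2.6, -15.6, 10.4]
width: 0.0472
grip_force: 61.7
```

```bash
python3 -c "
from h import *;state('raw19')
from plant import bot;print(bot.observe()['torque'])"
```

```text
t 29.05 tcp jig mm [  3.1 -45.5] z 0.0138 F [ -2.6 -15.6  10.4] yaw-jig -0.005
carrier [  3.2 -45.7] -0.046 -0.52
[-2.79080691  0.63298228  0.14142237]
```

Call:
servo_tool([
  {"claw": 44,"dx": 0,"dy": -0.02,"dz": 0,"yaw": 0},
  {"claw": 44,"dx": 0.01,"dy": -0.001,"dz": 0,"yaw": 0},
  {"claw": 44,"dx": 0.01,"dy": -0.001,"dz": 0,"yaw": 0},
  {"claw": 44,"dx": 0.01,"dy": -0.001,"dz": 0,"yaw": 0},
  {"claw": 44,"dx": 0.01,"dy": -0.001,"dz": 0,"yaw": 0},
  {"claw": 44,"dx": 0.01,"dy": 0,"dz": 0,"yaw": 0},
  {"claw": 44,"dx": 0,"dy": 0,"dz": 0,"yaw": 0},
  {"claw": 44,"dx": 0,"dy": 0,"dz": 0,"yaw": 0},
  {"claw": 44,"dx": 0,"dy": 0,"dz": 0,"yaw": 0},
  {"claw": 44,"dx": 0,"dy": 0,"dz": 0,"yaw": 0},
])

```text
time_s: 30.1
position: [0.5757, -0.1017, 0.0137]
tool_rot: [-0.002, 0.036, 0.999, -0.003]
force: [-14.8, -8.4, 20.8]
width: 0.0471
grip_force: 62.9
```

```bash
python3 -c "
from h import *;state('raw20')
from plant import bot;print(bot.observe()['torque'])"
```

```text
t 30.1 tcp jig mm [  3.1 -45.5] z 0.0137 F [-14.8  -8.4  20.8] yaw-jig -0.004
carrier [  3.1 -46.1] -0.033 -0.54
[-1.68048875  3.17679709  0.10737279]
```

Call:
servo_tool([
  {"claw": 68,"dx": 0,"dy": 0,"dz": 0,"yaw": 0},
  {"claw": 68,"dx": 0,"dy": 0,"dz": 0,"yaw": 0},
  {"claw": 68,"dx": 0,"dy": 0,"dz": 0,"yaw": 0},
  {"claw": 68,"dx": 0,"dy": 0,"dz": 0.3,"yaw": 0},
  {"claw": 68,"dx": 0,"dy": 0,"dz": 0.4,"yaw": 0},
  {"claw": 50,"dx": 0,"dy": 0,"dz": 0.4,"yaw": 0},
  {"claw": 50,"dx": -0.4,"dy": 0.02,"dz": 0,"yaw": 0},
  {"claw": 50,"dx": -0.4,"dy": 0.02,"dz": 0,"yaw": 0},
  {"claw": 50,"dx": -0.3,"dy": 0.02,"dz": 0,"yaw": 0},
  {"claw": 50,"dx": 0,"dy": 0,"dz": 0,"yaw": 0},
])

```text
time_s: 31.15
position: [0.4942, -0.0937, 0.0945]
tool_rot: [-0.001, 0.035, 0.999, 0.0]
force: [0.7, -0.2, -0.5]
width: 0.0502
grip_force: 0.0
```

```bash
python3 -c "
from h import *;state('raw21')"
```

```text
t 31.15 tcp jig mm [-78.6 -43.1] z 0.0945 F [ 0.7 -0.2 -0.5] yaw-jig -0.002
carrier [  2.3 -45.3] 0.004 -0.7
```

Call:
servo_tool([
  {"claw": 50,"dx": 0,"dy": 0,"dz": -0.5,"yaw": 0},
  {"claw": 50,"dx": 0,"dy": 0,"dz": -0.5,"yaw": 0},
  {"claw": 50,"dx": 0,"dy": 0,"dz": -0.38,"yaw": 0},
  {"claw": 50,"dx": 0.1,"dy": -0.007,"dz": 0,"yaw": 0},
  {"claw": 50,"dx": 0.1,"dy": -0.007,"dz": 0,"yaw": 0},
  {"claw": 50,"dx": 0.06,"dy": -0.004,"dz": 0,"yaw": 0},
  {"claw": 50,"dx": 0.03,"dy": -0.002,"dz": 0,"yaw": 0},
  {"claw": 50,"dx": 0.03,"dy": -0.002,"dz": 0,"yaw": 0},
  {"claw": 50,"dx": 0.02,"dy": -0.001,"dz": 0,"yaw": 0},
  {"claw": 50,"dx": 0,"dy": 0,"dz": 0,"yaw": 0},
])

```text
time_s: 32.2
position: [0.5166, -0.0953, -0.0093]
tool_rot: [-0.005, 0.035, 0.999, 0.0]
force: [-20.3, 1.0, 14.5]
width: 0.0501
grip_force: 9.9
```

```bash
python3 -c "
from h import *;state('raw22')"
```

```text
t 32.2 tcp jig mm [-56.2 -43.3] z -0.0093 F [-20.3   1.   14.5] yaw-jig -0.002
carrier [  4.1 -45.4] 0.006 -0.7
```

Call:
servo_tool([
  {"claw": 50,"dx": -0.2,"dy": 0.014,"dz": 0,"yaw": 0},
  {"claw": 50,"dx": 0,"dy": 0,"dz": 0.4,"yaw": 0},
  {"claw": 50,"dx": 0,"dy": 0,"dz": 0.5,"yaw": 0},
  {"claw": 50,"dx": 0,"dy": 0,"dz": 0.5,"yaw": 0},
  {"claw": 50,"dx": 0.19,"dy": -0.43,"dz": 0,"yaw": 0},
  {"claw": 50,"dx": 0.19,"dy": -0.43,"dz": 0,"yaw": 0},
  {"claw": 50,"dx": 0.19,"dy": -0.43,"dz": 0,"yaw": 0},
  {"claw": 50,"dx": 0.18,"dy": -0.43,"dz": 0,"yaw": 0},
  {"claw": 50,"dx": 0,"dy": 0,"dz": 0,"yaw": 0},
  {"claw": 50,"dx": 0,"dy": 0,"dz": 0,"yaw": 0},
])

```text
time_s: 33.25
position: [0.5639, -0.2243, 0.0959]
tool_rot: [-0.0, 0.035, 0.999, 0.0]
force: [-0.8, 0.4, -0.1]
width: 0.0497
grip_force: 0.0
```

```bash
python3 -c "
from h import *;state('raw23')"
```

```text
t 33.25 tcp jig mm [  -0.3 -168.7] z 0.0959 F [-0.8  0.4 -0.1] yaw-jig -0.003
carrier [  3.7 -44.9] 0.003 -0.81
```

Call:
servo_tool([
  {"claw": 50,"dx": 0,"dy": 0,"dz": -0.5,"yaw": 0},
  {"claw": 50,"dx": 0,"dy": 0,"dz": -0.5,"yaw": 0},
  {"claw": 50,"dx": 0,"dy": 0,"dz": -0.4,"yaw": 0},
  {"claw": 50,"dx": 0,"dy": 0,"dz": 0,"yaw": 0},
  {"claw": 50,"dx": 0.005,"dy": 0.07,"dz": 0,"yaw": 0},
  {"claw": 50,"dx": 0.005,"dy": 0.07,"dz": 0,"yaw": 0},
  {"claw": 50,"dx": 0.003,"dy": 0.05,"dz": 0,"yaw": 0},
  {"claw": 50,"dx": 0.003,"dy": 0.05,"dz": 0,"yaw": 0},
  {"claw": 50,"dx": 0.003,"dy": 0.04,"dz": 0,"yaw": 0},
  {"claw": 50,"dx": 0,"dy": 0,"dz": 0,"yaw": 0},
])

```text
time_s: 34.3
position: [0.5651, -0.2037, -0.0084]
tool_rot: [0.0, 0.035, 0.999, -0.001]
force: [-1.1, -4.9, 1.9]
width: 0.0499
grip_force: 2.1
```

```bash
python3 -c "
from h import *;state('raw24')"
```

```text
t 34.3 tcp jig mm [  -0.5 -148.1] z -0.0084 F [-1.1 -4.9  1.9] yaw-jig -0.002
carrier [  4.  -44.9] 0.005 -0.7
```

Call:
servo_tool([
  {"claw": 50,"dx": 0.001,"dy": 0.02,"dz": 0,"yaw": 0},
  {"claw": 50,"dx": 0.001,"dy": 0.02,"dz": 0,"yaw": 0},
  {"claw": 50,"dx": 0,"dy": 0,"dz": 0,"yaw": 0},
  {"claw": 50,"dx": 0,"dy": 0,"dz": 0,"yaw": 0},
  {"claw": 50,"dx": 0,"dy": 0,"dz": 0,"yaw": 0},
  {"claw": 50,"dx": 0,"dy": 0,"dz": 0,"yaw": 0},
  {"claw": 50,"dx": 0,"dy": 0,"dz": 0,"yaw": 0},
  {"claw": 50,"dx": 0,"dy": 0,"dz": 0,"yaw": 0},
  {"claw": 50,"dx": 0,"dy": 0,"dz": 0,"yaw": 0},
  {"claw": 50,"dx": 0,"dy": 0,"dz": 0,"yaw": 0},
])

```text
time_s: 35.35
position: [0.565, -0.2034, -0.0083]
tool_rot: [0.0, 0.036, 0.999, -0.003]
force: [-2.2, -12.7, 1.3]
width: 0.0503
grip_force: 6.2
```

The carrier is seated: it stalls on the dowels at 20 N and on the stop at 13 N. Next is the cover. I'll straddle the handle and draw it along -y.

Call:
servo_tool([
  {"claw": 50,"dx": -0.01,"dy": -0.15,"dz": 0,"yaw": 0},
  {"claw": 50,"dx": 0,"dy": 0,"dz": 0.4,"yaw": 0},
  {"claw": 50,"dx": 0,"dy": 0,"dz": 0.5,"yaw": 0},
  {"claw": 50,"dx": 0,"dy": 0,"dz": 0.6,"yaw": 0},
  {"claw": 50,"dx": 0.04,"dy": 0.56,"dz": 0,"yaw": 0},
  {"claw": 50,"dx": 0.04,"dy": 0.56,"dz": 0,"yaw": 0},
  {"claw": 50,"dx": 0.04,"dy": 0.56,"dz": 0,"yaw": 0},
  {"claw": 50,"dx": 0.04,"dy": 0.56,"dz": 0,"yaw": 0},
  {"claw": 50,"dx": 0.04,"dy": 0.56,"dz": 0,"yaw": 0},
  {"claw": 50,"dx": 0.04,"dy": 0.56,"dz": 0,"yaw": 0},
])

```text
time_s: 36.35
position: [0.5821, 0.0429, 0.1035]
tool_rot: [-0.0, 0.035, 0.999, 0.001]
force: [0.9, 0.6, -0.0]
width: 0.0502
grip_force: 0.0
```

```bash
python3 -c "
from h import *;state('raw25')"
```

```text
t 36.35 tcp jig mm [-0.2 99.1] z 0.1035 F [ 0.9  0.6 -0. ] yaw-jig -0.002
carrier [  3.5 -44.9] -0.009 -0.88
```

Call:
servo_tool([
  {"claw": 50,"dx": 0,"dy": 0,"dz": -0.4,"yaw": 0},
  {"claw": 50,"dx": 0,"dy": 0,"dz": -0.3,"yaw": 0},
  {"claw": 50,"dx": 0,"dy": 0,"dz": -0.2,"yaw": 0},
  {"claw": 50,"dx": 0,"dy": 0,"dz": 0,"yaw": 0},
  {"claw": 50,"dx": -0.009,"dy": -0.13,"dz": 0,"yaw": 0},
  {"claw": 50,"dx": -0.009,"dy": -0.13,"dz": 0,"yaw": 0},
  {"claw": 50,"dx": -0.009,"dy": -0.13,"dz": 0,"yaw": 0},
  {"claw": 50,"dx": -0.009,"dy": -0.13,"dz": 0,"yaw": 0},
  {"claw": 50,"dx": -0.009,"dy": -0.13,"dz": 0,"yaw": 0},
  {"claw": 50,"dx": 0,"dy": 0,"dz": 0,"yaw": 0},
])

```text
time_s: 37.4
position: [0.5791, -0.0096, 0.0364]
tool_rot: [0.0, 0.036, 0.999, -0.0]
force: [0.0, 1.1, 0.2]
width: 0.0499
grip_force: 0.0
```

```bash
cat >> h.py <<'E'
def handle(img):
    "cover slide from the orange handle in the scene picture"
    import cv2
    hsv=cv2.cvtColor(img,cv2.COLOR_BGR2HSV); m=cv2.inRange(hsv,(8,150,110),(20,255,255)); m[:170]=0;m[250:]=0;m[:,:215]=0;m[:,325:]=0
    v,u=np.nonzero(m); P=proj("scene",place(J,[[0,.115-s,.067] for s in np.linspace(-.02,.18,201)]))
    d=np.hypot(*(P-[u.mean(),v.mean()]).T) if len(u) else np.array([9.]); i=d.argmin(); return len(u),round(np.linspace(-.02,.18,201)[i],3),round(d[i],1)
E
python3 -c "
from h import *;state('raw26')
import cv2
for k in('scene0','raw25','raw26'):print(k,handle(cv2.imread(f'pics/{k}.png')))"
```

```text
t 37.4 tcp jig mm [ 0.3 46.5] z 0.0364 F [0.  1.1 0.2] yaw-jig -0.004
carrier [  3.9 -47. ] -0.033 -0.48
scene0 (51, np.float64(0.009), np.float64(0.1))
raw25 (10, np.float64(-0.02), np.float64(6.3))
raw26 (1, np.float64(0.18), np.float64(13.0))
```

Call:
servo_tool([
  {"claw": 50,"dx": -0.011,"dy": -0.16,"dz": 0,"yaw": 0},
  {"claw": 50,"dx": -0.011,"dy": -0.16,"dz": 0,"yaw": 0},
  {"claw": 50,"dx": -0.011,"dy": -0.16,"dz": 0,"yaw": 0},
  {"claw": 50,"dx": -0.011,"dy": -0.16,"dz": 0,"yaw": 0},
  {"claw": 50,"dx": -0.011,"dy": -0.16,"dz": 0,"yaw": 0},
  {"claw": 50,"dx": -0.011,"dy": -0.16,"dz": 0,"yaw": 0},
  {"claw": 50,"dx": -0.011,"dy": -0.16,"dz": 0,"yaw": 0},
  {"claw": 50,"dx": -0.011,"dy": -0.16,"dz": 0,"yaw": 0},
  {"claw": 50,"dx": -0.006,"dy": -0.08,"dz": 0,"yaw": 0},
  {"claw": 50,"dx": 0,"dy": 0,"dz": 0,"yaw": 0},
])

```text
time_s: 38.45
position: [0.5719, -0.1113, 0.0359]
tool_rot: [0.0, 0.036, 0.999, -0.001]
force: [0.1, 0.1, -0.0]
width: 0.0498
grip_force: 0.0
```

```bash
python3 -c "
from h import *;state('raw27')"
```

```text
t 38.45 tcp jig mm [  0.1 -55.4] z 0.0359 F [ 0.1  0.1 -0. ] yaw-jig -0.003
carrier [ 14.1 -37.7] -0.005 -0.26
```

Call:
servo_tool([
  {"claw": 50,"dx": -0.003,"dy": -0.04,"dz": 0,"yaw": 0},
  {"claw": 50,"dx": -0.003,"dy": -0.04,"dz": 0,"yaw": 0},
  {"claw": 50,"dx": -0.003,"dy": -0.04,"dz": 0,"yaw": 0},
  {"claw": 50,"dx": -0.001,"dy": -0.02,"dz": 0,"yaw": 0},
  {"claw": 50,"dx": -0.001,"dy": -0.02,"dz": 0,"yaw": 0},
  {"claw": 50,"dx": -0.001,"dy": -0.02,"dz": 0,"yaw": 0},
  {"claw": 50,"dx": 0,"dy": 0,"dz": 0,"yaw": 0},
  {"claw": 50,"dx": 0,"dy": 0,"dz": 0,"yaw": 0},
  {"claw": 50,"dx": 0,"dy": 0,"dz": 0,"yaw": 0},
  {"claw": 50,"dx": 0,"dy": 0,"dz": 0,"yaw": 0},
])

```text
time_s: 39.5
position: [0.5714, -0.1195, 0.0358]
tool_rot: [0.0, 0.034, 0.999, 0.004]
force: [2.5, 14.7, -1.3]
width: 0.0498
grip_force: 7.3
```

The cover stalls at the predicted end of travel with 15 N. I'll release and move clear.

Call:
servo_tool([
  {"claw": 50,"dx": 0.007,"dy": 0.1,"dz": 0,"yaw": 0},
  {"claw": 50,"dx": 0,"dy": 0,"dz": 0.3,"yaw": 0},
  {"claw": 50,"dx": 0,"dy": 0,"dz": 0.5,"yaw": 0},
  {"claw": 50,"dx": 0,"dy": 0,"dz": 0.6,"yaw": 0},
  {"claw": 50,"dx": 0,"dy": 0,"dz": 0.6,"yaw": 0},
  {"claw": 50,"dx": -0.5,"dy": 0.3,"dz": 0,"yaw": 0},
  {"claw": 50,"dx": -0.5,"dy": 0.4,"dz": 0,"yaw": 0},
  {"claw": 50,"dx": -0.5,"dy": 0.4,"dz": 0,"yaw": 0},
  {"claw": 50,"dx": -0.4,"dy": 0.4,"dz": 0,"yaw": 0},
  {"claw": 50,"dx": -0.3,"dy": 0.4,"dz": 0,"yaw": 0},
])

```text
time_s: 40.5
position: [0.4046, 0.0269, 0.1863]
tool_rot: [0.0, 0.035, 0.999, -0.001]
force: [0.5, 0.9, -0.3]
width: 0.0501
grip_force: 0.0
```

```bash
python3 -c "
from h import *;state('raw28')
import cv2
from plant import cams
a=cv2.imread('pics/raw28.png');print(handle(a));b=cams.get_image('top')['color']
A=cv2.resize(a[150:260,200:320],(436,400),interpolation=cv2.INTER_CUBIC)
B=cv2.resize(b[115:225,210:310],(364,400),interpolation=cv2.INTER_CUBIC)
cv2.imwrite('pics/fin.png',np.hstack([A,B]))"
```

```text
t 40.5 tcp jig mm [-176.2   71.1] z 0.1863 F [ 0.5  0.9 -0.3] yaw-jig -0.003
carrier [-20.5 -46.2] -0.277 -0.32
(49, np.float64(0.159), np.float64(1.4))
```

View pics/fin.png

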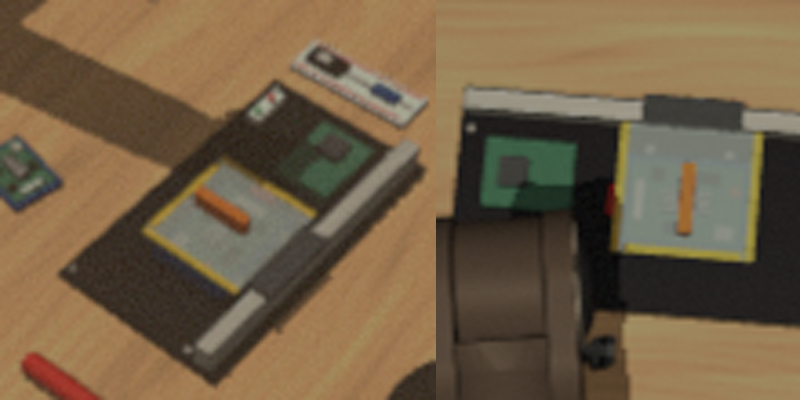

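The picture shows the cover over the nest, with the handle at (222,210) in the left panel, which puts the slide at about 0.159 m. The carrier is under it with nothing protruding, the bystanders are in place and the arm is clear. Handing in.

```bash
python3 -c "
from plant import bot;print(bot.close_job())"
```

```text
the job is handed in; nothing more can be done
None
```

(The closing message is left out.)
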